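# Weigh out biscuits on the kitchen scale

### The job

First clear the scale's pan: lift the spice jar off it and stand it upright on the worktop. Then slide biscuits one at a time from the board onto the pan, without lifting them, until the needle rests between the two prongs of the marker clip on the dial. Leave every biscuit lying fully on the pan or fully on the board, and do not disturb the vegetables nearby.

Things in the scene. Friction and masses are not known exactly. Their poses are not given: they have to be found in the camera images.
- scale: White kitchen scale, fixed to the worktop. Origin on the worktop under the middle of its pan; x points away from the robot, from the board over the pan to the dial, y to the left, z up (turned up to 0.3 rad). The worktop beside it, 170 to 260 mm from this origin to either side, is free.
- dial: White dial, a 160 mm disc behind the pan, fixed to the scale; origin at its centre, 145 mm beyond the scale's origin and 100 mm above the worktop. It is tilted 45 degrees to face up and towards the robot; its top is about 165 mm high. x points up the face, z out of it.
- board: Dark wooden board 130 (x) by 270 (y) mm, fixed in front of the scale and parallel to it. Origin on the worktop under its middle, 144 mm nearer than the scale's origin. Its flat top is 50 mm above the worktop, 2 mm above the empty pan; its far edge, at x = -79 mm of the scale, is 4 mm from the pan's near edge. The way from board to pan is clear.
- needle (a joint): Dial needle (dark, 58 mm): 0 with the empty pan (pointing left, 1.4 rad anticlockwise of the dial's top), growing clockwise, in rad; about 0.52 rad for each biscuit (30 g).
- clip (a joint): Dark steel marker clip on the dial's rim, an arc with a prong pointing inwards at either end that stays where it was set: clockwise angle in rad, on the needle's own count, of the middle of the arc. The arc reaches 0.34 rad to either side. The target lies between the prongs.
- needle_tip (a point): Tip of the needle; its x axis points along the needle, outwards.
- clip_mid (a point): Middle of the clip's arc on the dial; its x axis points outwards from the dial's centre.
- pan: Sprung steel pan of the scale, a plate 150 (x) by 254 (y) mm, 4 mm thick; origin at the scale's origin when empty. Its empty upper face is 48 mm above the worktop; rims rise 8 mm at the far edge and both sides, the near edge (x = -75 mm) is open. It sinks 1.5 mm for 30 g (about 200 N/m, 8 mm at most) and is at rest within 0.3 s.
- spice_jar_center (a point): Spice jar with dark cap, 41 mm across, 105 mm high, 110 g, standing upright on the pan at the start; its centre, half-way up. z is up along the jar.
- biscuit1_center (a point): Round flat chocolate-chip biscuit, 46 mm across, 16 mm thick, about 30 g (each differs a little, up to 8 %); its centre, half-way up. It starts on the board; the four stand in a row along the middle of the board, about 62 mm apart; this is number 1 counted from the right (-y).
- biscuit1: The same biscuit 1, origin at the centre of its underside.
- biscuit2_center (a point): Round flat chocolate-chip biscuit, 46 mm across, 16 mm thick, about 30 g (each differs a little, up to 8 %); its centre, half-way up. It starts on the board; the four stand in a row along the middle of the board, about 62 mm apart; this is number 2 counted from the right (-y).
- biscuit2: The same biscuit 2, origin at the centre of its underside.
- biscuit3_center (a point): Round flat chocolate-chip biscuit, 46 mm across, 16 mm thick, about 30 g (each differs a little, up to 8 %); its centre, half-way up. It starts on the board; the four stand in a row along the middle of the board, about 62 mm apart; this is number 3 counted from the right (-y).
- biscuit3: The same biscuit 3, origin at the centre of its underside.
- biscuit4_center (a point): Round flat chocolate-chip biscuit, 46 mm across, 16 mm thick, about 30 g (each differs a little, up to 8 %); its centre, half-way up. It starts on the board; the four stand in a row along the middle of the board, about 62 mm apart; this is number 4 counted from the right (-y).
- biscuit4: The same biscuit 4, origin at the centre of its underside.
- spice_jar: The same spice jar, origin at the centre of its underside.
- onion_center (a point): Loose onion, 82 mm across, 94 mm high, right of the scale; its centre. A bystander.
- tomato_center (a point): Loose tomato, 65 mm, right of the scale; its centre. A bystander.
- garlic_center (a point): Loose garlic bulb, 60 mm, left of the scale; its centre. A bystander.

How it is judged:
On the way, in this order (a step that is already met when the one before it is completed fails the run):
1. the spice jar stands upright on the worktop, let go, with all four biscuits still on the board (height (world z) of spice_jar_center between 0.047 and 0.058 m and angle between spice_jar_center's own z axis and vertical below 0.1 rad and contact force between the fingers and spice_jar below 0.05 N and x of each of biscuit1_center, biscuit2_center, biscuit3_center, biscuit4_center in the frame of scale below -0.1 m), for 0.2 s.
2. the needle rests between the clip's prongs (angle between the x axis of needle_tip and the x axis of clip_mid, either way round below 0.34 rad and contact force between the fingers and pan below 0.05 N), for 0.4 s.
At the end, for the whole second after the job is handed in: The needle rests within 0.34 rad of the middle of the marker clip (between its prongs); every biscuit lies at rest fully on the pan or fully on the board, none across the gap; the spice jar stands upright (within 0.1 rad) on the worktop (angle between the x axis of needle_tip and the x axis of clip_mid, either way round below 0.34 rad and velocity of joint needle between -0.1 and 0.1 rad/s and (x of biscuit1_center in the frame of scale below -0.1 m or x of biscuit1_center in the frame of scale above -0.055 m) and height (world z) of each of biscuit1_center, biscuit2_center, biscuit3_center, biscuit4_center above 0.042 m and linear speed of each of biscuit1, biscuit2, biscuit3, biscuit4 below 0.02 m/s and (x of biscuit2_center in the frame of scale below -0.1 m or x of biscuit2_center in the frame of scale above -0.055 m) and (x of biscuit3_center in the frame of scale below -0.1 m or x of biscuit3_center in the frame of scale above -0.055 m) and (x of biscuit4_center in the frame of scale below -0.1 m or x of biscuit4_center in the frame of scale above -0.055 m) and height (world z) of spice_jar_center between 0.047 and 0.058 m and angle between spice_jar_center's own z axis and vertical below 0.1 rad and contact force between the fingers and spice_jar below 0.05 N); the robot touches nothing.
It fails at once if a biscuit is lifted more than 25 mm above the board (height (world z) of any of biscuit1_center, biscuit2_center, biscuit3_center, biscuit4_center above 0.083 m).
It fails at once if two biscuits are slid along the board at the same time ((x of each of biscuit1_center, biscuit2_center in the frame of scale below -0.1 m and linear speed of each of biscuit1, biscuit2 above 0.03 m/s) or (x of each of biscuit1_center, biscuit3_center in the frame of scale below -0.1 m and linear speed of each of biscuit1, biscuit3 above 0.03 m/s) or (x of each of biscuit1_center, biscuit4_center in the frame of scale below -0.1 m and linear speed of each of biscuit1, biscuit4 above 0.03 m/s) or (x of each of biscuit2_center, biscuit3_center in the frame of scale below -0.1 m and linear speed of each of biscuit2, biscuit3 above 0.03 m/s) or (x of each of biscuit2_center, biscuit4_center in the frame of scale below -0.1 m and linear speed of each of biscuit2, biscuit4 above 0.03 m/s) or (x of each of biscuit3_center, biscuit4_center in the frame of scale below -0.1 m and linear speed of each of biscuit3, biscuit4 above 0.03 m/s)).
It fails at once if a biscuit falls off the board or the pan (height (world z) of any of biscuit1_center, biscuit2_center, biscuit3_center, biscuit4_center below 0.035 m).
It fails at once if the spice jar is knocked over (angle between spice_jar_center's own z axis and vertical above 0.6 rad).
It fails at once if the onion, tomato or garlic is moved more than 30 mm (distance of any of onion_center, tomato_center, garlic_center from where it was at the start of the episode above 0.03 m).
It also fails if it takes over 72 s, if anything falls off the work surface, if the arm or the gripper's body presses on something with over 40 N, if the wrist force passes 120 N, or if a joint passes its speed limit or range.

### The arm

A 7-joint arm with a two-finger parallel gripper is mounted at the origin on a cart in front of the work surface, level with it; the furniture and walls round the work are solid. World frame = base frame: x ahead of the robot, y to its left, z up, the work surface at z = 0. Lengths are in m, angles in rad, forces in N, time in s.
With the tool pointing down it reaches from about 0.425 to 0.925 m from the base axis. Payload 6.8 kg.
Tool frame: the origin (TCP) lies at the very end of the fingers, on their centre line; the grasp point (between the pads) lies 19 mm behind it; z points along the fingers, y is the line along which they close (so a half turn about z gives the same grasp; the last joint's range is limited). The gripper opens to 85 mm and grips with 20 to 120 N. Pads are 22 mm wide; open, the fingers measure 114 mm over their backs; the gripper's body (76 mm by 85 mm) begins 54 mm behind the grasp point. The pads swing forward as they close: fully open they stand 13 mm farther back than shut.
Start: joints at [1.102, 0.477, 0.022, 1.555, -0.011, 1.109, -0.083], TCP at [0.238, -0.632, 0.231] pointing down, gripper open.
Joint ranges: [-2.96, 2.96], [-0.34, 2.1], [-1.41, 1.46], [0.24, 2.44], [-1.37, 4.51], [0.17, 1.92], [-2.96, 2.96]. Speed limits (rad/s): [2.39, 2.39, 3.14, 3.14, 3.14, 3.14, 3.14].

### API

Orientations are given as a rotation vector (axis times angle).
In Python, from bench import get_obs, viewer, r gives the robot as it stands. The module is installed in compiled form; this text tells all that it offers.
- The arm moves only by the tool play_rows, never from a script. Its argument "commands" is a list that holds one entry, the list of rows, each a list of 5 numbers: the gripper's target within -1 to 1 (shut at 1, half-way at 0, fully open at -1), then the shift along the tool's x, y, z scaled (see below), then the turn about the tool's z scaled (see below). A call has 1 to 12 rows; each row is the pose to reach, as a shift and turn from the pose commanded when the call began, along the tool's axes at that moment; what a row does not reach only later rows make up. The controller multiplies each number of a shift by 0.2 m and each number of a turn by pi/2 rad. A row lasts 1/12 s, in which the tool goes at most 41.7 mm and 7.16 degrees, less where a joint would pass 70% of its speed; a pose out of reach is approached as far as the arm can. A call with a number of a shift or a turn outside -1 to 1 is refused whole. A call with a gripper value outside its range is refused whole. The fingers move at their own pace and stop on an object; "grip_force" is the grip in N (left out, the last holds). Time passes only in rows, so rows that repeat a pose let the fingers close. It gives the time, the measured TCP pose, the force, the opening and the grip force at its end, in the units of the state.
- get_obs(): the state, without advancing time (a new reading comes with each control period).
- viewer.grab_frame(name): name is "scene" or "top"; returns a dict with "pixels" (480x640x3 uint8, red, green, blue), "fovy" (degrees; the focal length in pixels is half the picture's height over the tangent of half this angle, whatever the lens; pixels are square), "cx", "cy" (the principal point, pixels), "world_to_cam" (4x4, takes a point from world to camera coordinates). Camera axes: x right, y up, looking along -z (the intrinsics and any distortion apply to the point x, -y, -z); pixel columns grow to the right and rows downward; lengths in m; the calibration is good to about 2 mm. A picture is of the moment at which its call begins. There is no depth.
- r.hand_in(): hands the job in; it is judged then, once.
Trained networks look in a picture, given as the dict that the camera call returned (one of the last four; its "shot" number tells which), for a name from the list of things; names that differ only in an ending like _2 or _b are one class to them, and where a whole thing is asked for, a point or a joint stands for the part that bears it (a point fixed in the world has none). Each returns a list of dicts, best first, with "score" (0 to 1); they miss things now and then, are a little off and sometimes report something else, mostly with a low value. They report only what shows in the picture. A call takes as long as a camera call.
- viewer.trace(picture, thing): "pixels" (480x640 bool, what is visible of it) and "rect" ([left, top, right, bottom] in pixels, round what is visible of it).
The state is a dict: "clock": time; "joints": joint angles; "qvel": joint speeds; "tau": joint torques, N m; "tcp_pos": TCP position; "orientation": TCP orientation; "contact_force": force on the tool from outside, world axes, zero at the start; "moment": the same for the moment, N m; "grip_width": finger opening in m; "gripper_force": force on a finger pad.
Only numpy, scipy, OpenCV 4.12 (cv2) and the standard library are available. Lean on these libraries where they do the work, as an engineer would, in place of code of your own. Each camera call takes 0.05 s, during which the arm holds its last target. There are 200 camera calls.

## Working session

There is one attempt and no reset: what is moved stays moved. The work goes in short steps, Python scripts to look and compute and a tool call to move; the robot and the scene stay as the last step left them, time stands still between calls to the robot, and variables do not carry over. Pictures are saved under pics/ and viewed, at most 10 in all, crops included, and the job is handed in when it is done.

Besides the shell and the picture viewer there is one more tool, called after "Call:" in YAML: its name, and indented under it one key for each argument. play_rows: Moves the arm, as the interface text tells. Shifts and turns lie within -1 to 1; 1 stands for 0.2 m of shift or pi/2 rad of turn. Its arguments: {"type":"object","properties":{"commands":{"type":"array","items":{"type":"array","items":{"type":"array","items":{"type":"number","minimum":-1,"maximum":1}}}},"grip_force":{"type":"number"}},"required":["commands"]}

```bash
mkdir -p pics
cat > h.py <<'E'
import numpy as np, cv2
from bench import get_obs, viewer, r
from scipy.spatial.transform import Rotation as R
def cam(f):
    h,w=f["pixels"].shape[:2]; F=h/2/np.tan(np.radians(f["fovy"])/2)
    M=np.array(f["world_to_cam"]); return F,f["cx"],f["cy"],M
def proj(f,p):
    F,cx,cy,M=cam(f); c=M[:3,:3]@np.asarray(p)+M[:3,3]; return np.array([cx+F*c[0]/-c[2],cy-F*c[1]/-c[2]])
def back(f,uv,z):
    F,cx,cy,M=cam(f); d=M[:3,:3].T@np.array([(uv[0]-cx)/F,-(uv[1]-cy)/F,-1]); o=-M[:3,:3].T@M[:3,3]
    return o+d*(z-o[2])/d[2]
def save(f,n): cv2.imwrite(f"pics/{n}.png",f["pixels"][:,:,::-1])
def cen(m): 
    y,x=np.nonzero(m); return np.array([x.mean(),y.mean()])
E
python3 - <<'E'
from h import *
o=get_obs(); print(o)
fs={n:viewer.grab_frame(n) for n in("scene","top")}
for n,f in fs.items():
    save(f,n+"0"); print(n,{k:v for k,v in f.items() if k!="pixels"})
f=fs["top"]
for t,z in [("pan",.04),("board",.05),("spice_jar",.105),("biscuit1",.066),("dial",.1),("needle",.1),("clip",.1),("onion",.047),("tomato",.03),("garlic",.03)]:
    for n,f in fs.items():
        for d in viewer.trace(f,t)[:4]:
            c=cen(d["pixels"]); print(n,t,round(d["score"],2),np.round(d["rect"]),c.round(1),back(f,c,z).round(3))
E
```

```text
{'clock': 0.0, 'joints': array([ 1.10191815,  0.47783103,  0.02235833,  1.55641732, -0.01149451,
        1.10932139, -0.08312011]), 'qvel': array([ 0.00119381,  0.00033806, -0.0021027 , -0.00258716, -0.00012036,
        0.00013129, -0.00020128]), 'tau': array([ 8.20385485e-04, -5.96439207e+01,  1.60770804e+00, -2.81196213e+01,
        1.23272126e-02,  9.26942274e-03,  3.08589608e-05]), 'tcp_pos': array([ 0.2380455 , -0.63100955,  0.23031977]), 'orientation': array([-3.08886411e+00, -5.63301349e-01,  7.53286458e-04]), 'contact_force': array([0.82011241, 0.0304561 , 0.0063561 ]), 'moment': array([-0.02629507, -0.01728935,  0.01477204]), 'gripper_force': 0.0, 'grip_width': 0.0859136245500124}
scene {'fovy': 44.04422395712202, 'cx': 317.28019504329677, 'cy': 235.83677866652573, 'world_to_cam': array([[ 0.01621227, -0.9998163 , -0.0102241 , -0.06638074],
       [ 0.74971354,  0.00538984,  0.66174055, -0.53127057],
       [-0.66156388, -0.01839346,  0.7496632 , -1.56430143],
       [ 0.        ,  0.        ,  0.        ,  1.        ]]), 'shot': 1}
top {'fovy': 51.4783474908005, 'cx': 314.8
[... 1950 characters left out ...]
 247. 450. 267.] [438.6 256.1] [ 0.54  -0.435  0.1  ]
scene needle 0.63 [285. 196. 291. 204.] [288.4 198.8] [0.788 0.043 0.1  ]
top needle 0.75 [219. 275. 329. 327.] [273.  301.3] [0.496 0.042 0.1  ]
top needle 0.22 [246. 156. 308. 214.] [275.5 183.1] [0.789 0.047 0.1  ]
scene clip 0.58 [285. 176. 299. 183.] [291.8 178.5] [0.888 0.036 0.1  ]
scene clip 0.47 [289. 269. 299. 281.] [294.6 273.6] [0.467 0.009 0.1  ]Traceback (most recent call last):
  File "<stdin>", line 9, in <module>
ValueError: it knows: biscuit, biscuit1_center, biscuit2_center, biscuit3_center, biscuit4_center, board, clip, clip_mid, dial, garlic_center, needle, needle_tip, onion_center, pan, scale, spice_jar, spice_jar_ce
```

Run:
```python
from h import *
a=cv2.imread("pics/top0.png")[140:340,170:370]; b=cv2.imread("pics/scene0.png")[160:310,210:360]
im=np.hstack([cv2.resize(a,(400,400),interpolation=3),cv2.resize(b,(400,400),interpolation=3)])
cv2.imwrite("pics/c0.png",im)
f=viewer.grab_frame("top"); g=viewer.grab_frame("scene")
m=max(viewer.trace(f,"board"),key=lambda d:d["score"])["pixels"].astype(np.uint8)
c,s,an=cv2.minAreaRect(np.argwhere(m)[:,::-1].astype(np.float32)); print("board",c,s,an)
bx=cv2.boxPoints((c,s,an)); W=np.array([back(f,p,.05)[:2] for p in bx]); print(W.round(3),W.mean(0))
for t,z in [("onion_center",.047),("tomato_center",.033),("garlic_center",.03)]:
    for d in viewer.trace(f,t)[:2]:
        q=cen(d["pixels"]); print(t,round(d["score"],2),back(f,q,z).round(3))
for n in["clip","needle","dial"]:
    for d in viewer.trace(g,n)[:3]:print(n,d["score"],d["rect"])
for d in viewer.trace(f,"clip")[:3]:print("top",d["score"],d["rect"])
```

```text
board (273.0151672363281, 300.12060546875) (106.03519439697266, 53.87691116333008) 2.2906100749969482
[[ 0.432  0.179]
 [ 0.568  0.18 ]
 [ 0.565 -0.09 ]
 [ 0.429 -0.088]] [0.49853519 0.04524593]
onion_center 0.71 [ 0.506 -0.047  0.047]
tomato_center 0.87 [ 0.502 -0.514  0.033]
garlic_center 0.66 [0.581 0.413 0.03 ]
needle 0.5 [291.0, 266.3, 300.7, 279.3]
dial 0.97 [265.8, 177.9, 313.7, 222.9]
top 0.48 [269.1, 160.0, 293.2, 168.9]
top 0.29 [220.3, 152.1, 328.9, 328.3]
```

View pics/c0.png

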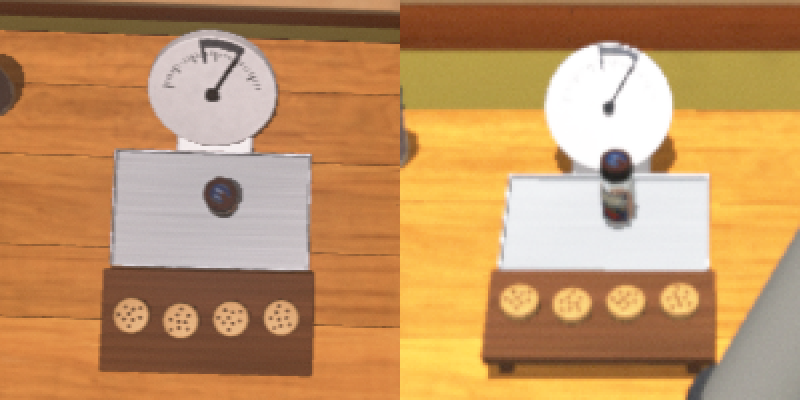

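View pics/top0.png

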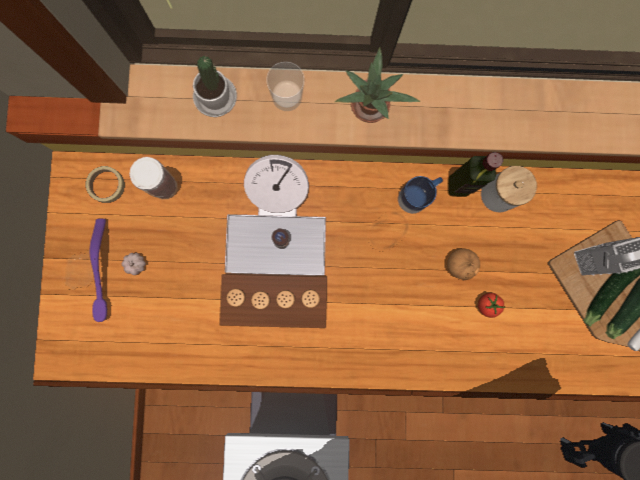

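The pan carries the jar, the four biscuits lie in a row on the board, and the scale's yaw is about 0. In the left half of the crop, the clip runs from (200,40) to (243,50) about a hub at (212,95). That puts the clip middle at about +0.18 rad from the top, or 1.58 on the needle's count, so I expect to need 3 biscuits. Next I compute the jar position and the first move.

```bash
cat >> h.py <<'E'
def rows(p,yaw=0.0):
    o=get_obs(); Rm=R.from_rotvec(o["orientation"]).as_matrix()
    y0=np.arctan2(Rm[1,0],Rm[0,0]); d=Rm.T@(np.asarray(p)-o["tcp_pos"])
    print("tcp",o["tcp_pos"].round(4),"yaw",y0.round(3),"row",(d/.2).round(3),(-(yaw-y0)/(np.pi/2)).round(3),"n",np.ceil(np.linalg.norm(d)/.0417), "F",o["contact_force"].round(1),"w",round(o["grip_width"],4),"t",o["clock"])
E
python3 - <<'E'
from h import *
for n in("top","scene"):
    f=viewer.grab_frame(n)
    for t in("spice_jar","spice_jar_center"):
        for d in viewer.trace(f,t)[:2]:
            c=cen(d["pixels"]);print(n,t,d["score"],d["rect"],c)
            for x in np.arange(.6,.7,.01):pass
    if n=="top":print("cap",back(f,(281,237.5),.147).round(4))
    else:
        print("mid",back(f,(291.5,231),.095).round(4))
    for x in (.62,.64,.66): print(n,x,[proj(f,(x,.03,z)).round(1) for z in(.042,.147)])
rows((.65,.03,.231),0)
E
```

```text
top spice_jar 0.81 [274.4, 227.5, 286.1, 248.5] [280.07916667 238.325     ]
top spice_jar 0.18 [225.8, 216.0, 322.4, 274.5] [274.49507659 244.91994894]
top spice_jar_center 0.71 [268.5, 228.3, 290.2, 249.8] [279.99662162 238.34797297]
cap [0.6476 0.0258 0.147 ]
top 0.62 [array([281. , 252.7]), array([278.8, 249. ])]
top 0.64 [array([281.3, 244.9]), array([279.1, 240.6])]
top 0.66 [array([281.6, 237.2]), array([279.4, 232.2])]
scene spice_jar 0.8 [284.1, 213.7, 298.9, 247.5] [291.36288089 229.966759  ]
scene spice_jar 0.47 [267.6, 267.3, 281.4, 280.6] [274.10404624 274.23699422]
scene spice_jar_center 0.8 [283.9, 215.1, 298.5, 245.3] [291.33050847 229.44632768]
mid [0.6455 0.0266 0.095 ]
scene 0.62 [array([290.8, 247.6]), array([289.3, 226. ])]
scene 0.64 [array([291.1, 243. ]), array([289.6, 221.3])]
scene 0.66 [array([291.3, 238.4]), array([289.9, 216.7])]
tcp [ 0.2383 -0.6315  0.2313] yaw 0.361 row [ 3.094e+00 -2.368e+00  2.000e-03] 0.23 n 19.0 F [0.  0.2 0.2] w 0.0856 t 1.6
```

Call:
play_rows:
  commands:
    - [[-1,1,-0.77,0,0.23],[-1,1,-0.77,0,0.23],[-1,1,-0.77,0,0.23],[-1,1,-0.77,0,0.23],[-1,1,-0.77,0,0.23],[-1,1,-0.77,0,0.23],[-1,1,-0.77,0,0.23],[-1,1,-0.77,0,0.23],[-1,1,-0.77,0,0.23],[-1,1,-0.77,0,0.23]]

```text
clock: 2.43
tcp_pos: [0.3699, -0.4184, 0.2314]
orientation: [3.141, -0.005, -0.001]
contact_force: [0.0, -0.5, 0.8]
grip_width: 0.0853
gripper_force: 0.0
```

Call:
play_rows:
  commands:
    - [[-1,0.69,-1,0,0],[-1,0.69,-1,0,0],[-1,0.69,-1,0,0],[-1,0.69,-1,0,0],[-1,0.69,-1,0,0],[-1,0.69,-1,0,0],[-1,0.69,-1,0,0],[-1,0.69,-1,0,0],[-1,0.69,-1,0,0]]

```text
clock: 3.18
tcp_pos: [0.5084, -0.219, 0.2311]
orientation: [3.141, -0.005, -0.001]
contact_force: [0.7, -0.9, 0.5]
grip_width: 0.0856
gripper_force: 0.0
```

```bash
python3 -c "
from h import *
rows((.646,.027,.2),0)"
```

```text
tcp [ 0.5084 -0.219   0.2311] yaw -0.003 row [ 0.684 -1.232  0.154] -0.002 n 7.0 F [ 0.7 -0.9  0.5] w 0.0856 t 3.1833
```

Call:
play_rows:
  commands:
    - [[-1,0.55,-1,0.05,0],[-1,0.55,-1,0.05,0],[-1,0.55,-1,0.05,0],[-1,0.55,-1,0.05,0],[-1,0.55,-1,0.05,0],[-1,0.55,-1,0.05,0],[-1,0.55,-1,0.05,0],[-1,0.55,-1,0.05,0]]

```text
clock: 3.85
tcp_pos: [0.6193, -0.0185, 0.2208]
orientation: [3.141, -0.003, -0.001]
contact_force: [-0.2, -0.8, 0.1]
grip_width: 0.0854
gripper_force: 0.0
```

Call:
play_rows:
  commands:
    - [[-1,0.135,-0.23,0,0],[-1,0.135,-0.23,0,0],[-1,0.135,-0.23,0,0],[-1,0.135,-0.23,0,0]]

```text
clock: 4.18
tcp_pos: [0.646, 0.0262, 0.2211]
orientation: [3.14, -0.005, -0.001]
contact_force: [-0.2, -0.6, 0.4]
grip_width: 0.0854
gripper_force: 0.0
```

Run:
```python
from h import *
rows((.646,.027,.088),0)
f=viewer.grab_frame("scene");g=viewer.grab_frame("top")
a=cv2.resize(f["pixels"][140:310,210:380],(400,400),interpolation=3);b=cv2.resize(g["pixels"][140:340,170:370],(400,400),interpolation=3)
cv2.imwrite("pics/c1.png",np.hstack([a,b])[:,:,::-1])
```

```text
tcp [0.646  0.0262 0.2211] yaw -0.003 row [ 0.    -0.005  0.665] -0.002 n 4.0 F [-0.2 -0.6  0.4] w 0.0854 t 4.1833
```

View pics/c1.png

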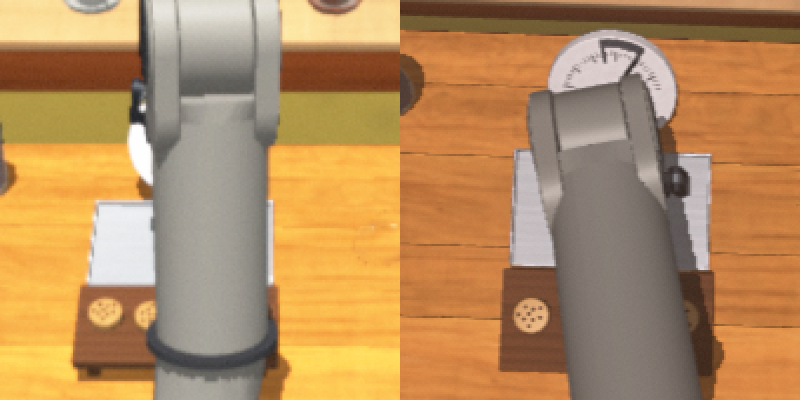

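The arm hides the jar in both views (jar at about column 680 in neither), but the estimate of (0.646, 0.027) has about 20 mm of margin on either side. I descend, close gently and watch the force.

Call:
play_rows:
  commands:
    - [[-1,0,0,0.2,0],[-1,0,0,0.35,0],[-1,0,0,0.5,0],[-1,0,0,0.6,0],[-1,0,0,0.67,0],[-1,0,0,0.67,0],[-1,0,0,0.67,0]]

```text
clock: 4.87
tcp_pos: [0.6462, 0.0276, 0.0875]
orientation: [3.141, -0.003, -0.001]
contact_force: [0.9, -0.7, 0.4]
grip_width: 0.0851
gripper_force: 0.0
```

Call:
play_rows:
  commands:
    - [[0,0,0,0,0],[0.1,0,0,0,0],[0.2,0,0,0,0],[0.4,0,0,0,0],[0.6,0,0,0,0],[0.6,0,0,0,0],[0.6,0,0,0,0],[0.6,0,0,0,0],[0.6,0,0,0,0],[0.6,0,0,0,0]]
  grip_force: 25

```text
clock: 5.7
tcp_pos: [0.6464, 0.0291, 0.0874]
orientation: [-3.141, 0.001, -0.0]
contact_force: [1.2, -0.2, 0.3]
grip_width: 0.0405
gripper_force: 20.2
```

Gripped at 40.5 mm, which matches the jar. I lift it and carry it to the right.

Call:
play_rows:
  commands:
    - [[0.6,0,0,-0.1,0],[0.6,0,0,-0.25,0],[0.6,0,0,-0.4,0],[0.6,0,0.1,-0.4,0],[0.6,0,0.25,-0.4,0],[0.6,0,0.42,-0.4,0],[0.6,0,0.6,-0.4,0],[0.6,0,0.78,-0.4,0],[0.6,0,0.92,-0.4,0],[0.6,0,1,-0.4,0],[0.6,0,1,-0.4,0],[0.6,0,1,-0.4,0]]

```text
clock: 6.7
tcp_pos: [0.6454, -0.1722, 0.1667]
orientation: [-3.142, 0.005, 0.002]
contact_force: [0.5, 0.9, -1.2]
grip_width: 0.0403
gripper_force: 20.5
```

Run:
```python
from h import *
rows((.646,-.17,.047),0)
f=viewer.grab_frame("scene");g=viewer.grab_frame("top")
a=cv2.resize(f["pixels"][140:310,210:380],(400,400),interpolation=3);b=cv2.resize(g["pixels"][140:340,200:400],(400,400),interpolation=3)
cv2.imwrite("pics/c2.png",np.hstack([a,b])[:,:,::-1])
```

```text
tcp [ 0.6454 -0.1722  0.1667] yaw -0.003 row [ 0.004 -0.011  0.599] -0.002 n 3.0 F [ 0.5  0.9 -1.2] w 0.0403 t 6.7
```

View pics/c2.png

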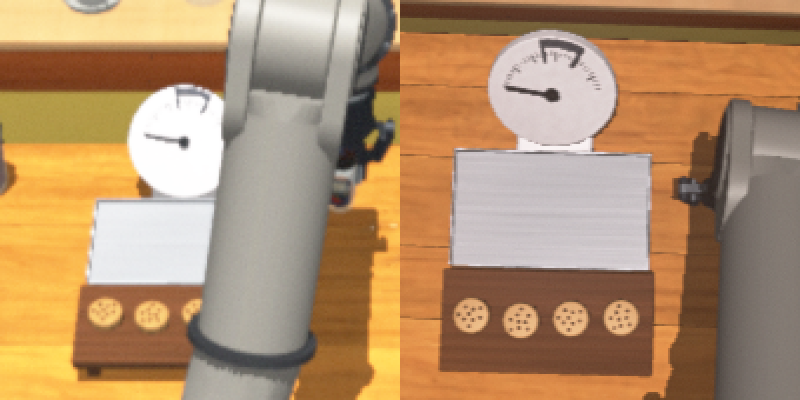

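The pan is empty, the needle reads 0 (pointing left from the hub at (552,95)), and the jar hangs in the gripper. I lower it.

Call:
play_rows:
  commands:
    - [[0.6,0,0,0.15,0],[0.6,0,0,0.3,0],[0.6,0,0,0.43,0],[0.6,0,0,0.53,0],[0.6,0,0,0.58,0],[0.6,0,0,0.59,0],[0.6,0,0,0.595,0],[0.6,0,0,0.6,0],[0.6,0,0,0.6,0],[0.6,0,0,0.6,0]]

```text
clock: 7.63
tcp_pos: [0.6471, -0.1711, 0.0487]
orientation: [3.141, -0.001, 0.003]
contact_force: [-0.8, 0.9, -1.1]
grip_width: 0.0405
gripper_force: 20.5
```

Call:
play_rows:
  commands:
    - [[0.6,0,0,0.005,0],[0.6,0,0,0.01,0],[0.6,0,0,0.01,0],[0.6,0,0,0.01,0]]

```text
clock: 7.97
tcp_pos: [0.6472, -0.1712, 0.0464]
orientation: [3.141, -0.001, 0.004]
contact_force: [0.7, -0.3, 4.8]
grip_width: 0.0404
gripper_force: 20.3
```

Contact: the force changed from -1.1 to +4.8 N. I release and rise.

Call:
play_rows:
  commands:
    - [[0.2,0,0,0,0],[-0.2,0,0,0,0],[-0.6,0,0,0,0],[-1,0,0,0,0],[-1,0,0,0,0],[-1,0,0,0,0],[-1,0,0,-0.1,0],[-1,0,0,-0.3,0],[-1,0,0,-0.5,0],[-1,0,0,-0.6,0],[-1,0,0,-0.6,0],[-1,0,0,-0.6,0]]

```text
clock: 8.97
tcp_pos: [0.647, -0.1712, 0.1668]
orientation: [3.141, -0.001, 0.005]
contact_force: [-0.2, -0.5, -0.8]
grip_width: 0.0854
gripper_force: 0.0
```

Call:
play_rows:
  commands:
    - [[0.4,-0.95,-0.2,-0.1,0],[0.4,-0.95,-0.2,-0.1,0],[0.4,-0.95,-0.2,-0.1,0],[0.4,-0.95,-0.2,-0.1,0],[0.4,-0.95,-0.2,-0.1,0],[0.4,-0.95,-0.2,-0.1,0],[0.4,-0.95,-0.2,-0.1,0]]

```text
clock: 9.55
tcp_pos: [0.4541, -0.1308, 0.1843]
orientation: [-3.142, 0.001, 0.004]
contact_force: [0.4, 0.2, 0.8]
grip_width: 0.0258
gripper_force: 0.0
```

Run:
```python
from h import *
rows((.45,.016,.1),0)
f=viewer.grab_frame("scene");g=viewer.grab_frame("top")
a=cv2.resize(f["pixels"][140:310,210:380],(400,400),interpolation=3);b=cv2.resize(g["pixels"][140:340,200:400],(400,400),interpolation=3)
cv2.imwrite("pics/c3.png",np.hstack([a,b])[:,:,::-1])
for n,fr in(("s",f),("t",g)):
  for d in viewer.trace(fr,"biscuit")[:6]:
    c=cen(d["pixels"]);print(n,round(d["score"],2),back(fr,c,.064).round(4))
```

```text
tcp [ 0.4541 -0.1308  0.1843] yaw -0.001 row [-0.02  -0.734  0.422] -0.0 n 5.0 F [0.4 0.2 0.8] w 0.0258 t 9.55
s 0.66 [0.8223 0.1014 0.064 ]
s 0.65 [0.4942 0.1357 0.064 ]
s 0.45 [0.4928 0.0768 0.064 ]
t 0.84 [0.5029 0.0143 0.064 ]
t 0.64 [0.4978 0.079  0.064 ]
t 0.63 [0.5031 0.1401 0.064 ]
t 0.51 [ 0.5052 -0.0474  0.064 ]
t 0.43 [0.796  0.0497 0.064 ]
```

View pics/c3.png

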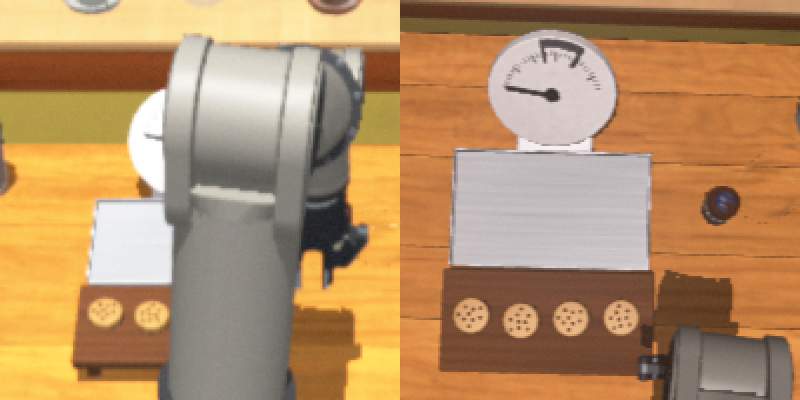

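The jar stands upright at (720,203) in the right view, and all four biscuits are on the board. I go behind biscuit 2, using the half-closed fingers as a cradle.

Call:
play_rows:
  commands:
    - [[0.4,-0.045,-0.727,0.3,0],[0.4,-0.045,-0.727,0.3,0],[0.4,-0.045,-0.727,0.3,0],[0.4,-0.045,-0.727,0.3,0],[0.4,-0.045,-0.727,0.4,0],[0.4,-0.045,-0.727,0.55,0],[0.4,-0.045,-0.727,0.63,0],[0.4,-0.045,-0.727,0.645,0],[0.4,-0.045,-0.727,0.645,0],[0.4,-0.045,-0.727,0.645,0]]

```text
clock: 10.58
tcp_pos: [0.4481, 0.0146, 0.0566]
orientation: [-3.141, 0.001, -0.001]
contact_force: [1.1, -1.1, -0.4]
grip_width: 0.0252
gripper_force: 0.0
```

Run:
```python
from h import *
rows((.60,.0145,.054),0)
g=viewer.grab_frame("top")
for d in viewer.trace(g,"biscuit")[:6]:
    c=cen(d["pixels"]);print(round(d["score"],2),back(g,c,.064).round(4))
```

```text
tcp [0.4481 0.0146 0.0566] yaw -0.001 row [0.759 0.    0.013] -0.0 n 4.0 F [ 1.1 -1.1 -0.4] w 0.0252 t 10.5833
0.8 [ 0.505  -0.0468  0.064 ]
0.73 [0.499  0.0779 0.064 ]
0.67 [0.5068 0.0176 0.064 ]
0.52 [0.5023 0.1396 0.064 ]
```

Call:
play_rows:
  commands:
    - [[0.4,0.04,0,0.005,0],[0.4,0.08,0,0.01,0],[0.4,0.12,0,0.01,0],[0.4,0.16,0,0.01,0],[0.4,0.2,0,0.01,0],[0.4,0.24,0,0.01,0],[0.4,0.28,0,0.01,0],[0.4,0.32,0,0.01,0],[0.4,0.36,0,0.01,0],[0.4,0.4,0,0.01,0],[0.4,0.44,0,0.01,0],[0.4,0.48,0,0.01,0]]

```text
clock: 11.68
tcp_pos: [0.5441, 0.0145, 0.0543]
orientation: [3.142, -0.001, -0.0]
contact_force: [-1.1, 0.4, 0.3]
grip_width: 0.0256
gripper_force: 0.1
```

Call:
play_rows:
  commands:
    - [[0.4,0.04,0,0,0],[0.4,0.08,0,0,0],[0.4,0.12,0,0,0],[0.4,0.16,0,0,0],[0.4,0.2,0,0,0],[0.4,0.24,0,0,0],[0.4,0.28,0,0,0],[0.4,0.31,0,0,0],[0.4,0.33,0,0,0],[0.4,0.34,0,0,0],[0.4,0.34,0,0,0]]

```text
clock: 12.6
tcp_pos: [0.6116, 0.0145, 0.0543]
orientation: [-3.142, 0.001, -0.0]
contact_force: [-0.4, -0.9, 0.1]
grip_width: 0.0255
gripper_force: 0.0
```

Run:
```python
from h import *
rows((.445,.078,.054),0)
g=viewer.grab_frame("top")
for d in viewer.trace(g,"biscuit")[:6]:
    c=cen(d["pixels"]);print(round(d["score"],2),back(g,c,.062).round(4))
f=viewer.grab_frame("scene")
a=cv2.resize(f["pixels"][140:310,210:380],(400,400),interpolation=3);b=cv2.resize(g["pixels"][140:340,200:400],(400,400),interpolation=3)
cv2.imwrite("pics/c4.png",np.hstack([a,b])[:,:,::-1])
```

```text
tcp [0.6116 0.0145 0.0543] yaw -0.001 row [-0.833 -0.317  0.001] -0.0 n 5.0 F [-0.4 -0.9  0.1] w 0.0255 t 12.6
0.52 [0.4972 0.0801 0.062 ]
0.5 [0.5019 0.1403 0.062 ]
```

View pics/c4.png

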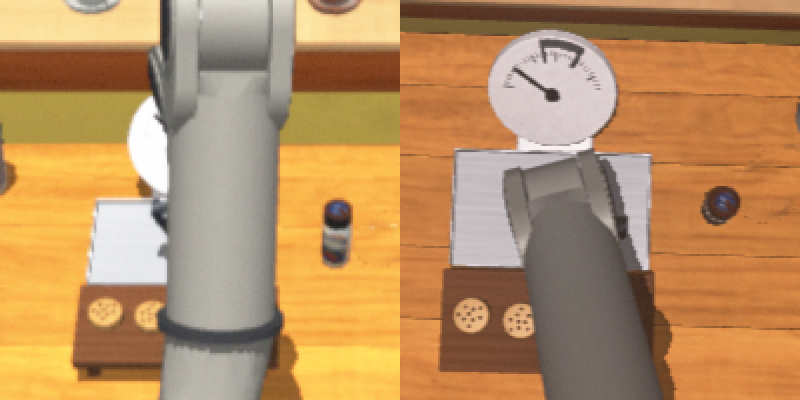

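The needle, from hub (552,95), has moved about 0.5 rad, so biscuit 2 is on the pan. I back off, rise and go behind biscuit 3.

Call:
play_rows:
  commands:
    - [[0.4,-0.05,0,0,0],[0.4,-0.12,0,-0.05,0],[0.4,-0.2,0,-0.2,0],[0.4,-0.35,-0.05,-0.3,0],[0.4,-0.55,-0.15,-0.3,0],[0.4,-0.75,-0.3,-0.3,0],[0.4,-0.825,-0.322,-0.3,0],[0.4,-0.825,-0.322,-0.2,0],[0.4,-0.825,-0.322,-0.08,0],[0.4,-0.825,-0.322,-0.01,0],[0.4,-0.825,-0.322,0,0],[0.4,-0.825,-0.322,0,0]]

```text
clock: 13.75
tcp_pos: [0.445, 0.0786, 0.0538]
orientation: [3.141, -0.0, -0.003]
contact_force: [-0.6, -0.8, -0.1]
grip_width: 0.0254
gripper_force: 0.0
```

Run:
```python
from h import *
rows((.61,.079,.053),0)
g=viewer.grab_frame("top")
for d in viewer.trace(g,"biscuit")[:6]:
    c=cen(d["pixels"]);print(round(d["score"],2),back(g,c,.062).round(4))
```

```text
tcp [0.445  0.0786 0.0538] yaw -0.0 row [ 0.825 -0.002  0.003] -0.0 n 4.0 F [-0.6 -0.8 -0.1] w 0.0254 t 13.75
0.84 [0.6421 0.0141 0.062 ]
0.67 [0.5005 0.0757 0.062 ]
0.61 [0.5024 0.1394 0.062 ]
0.6 [ 0.5058 -0.0473  0.062 ]
0.4 [0.6389 0.0471 0.062 ]
```

Biscuit 2 is at (0.642, 0.014). I push biscuit 3 the same way.

Call:
play_rows:
  commands:
    - [[0.4,0.04,0,0,0],[0.4,0.08,0,0,0],[0.4,0.12,0,0,0],[0.4,0.16,0,0,0],[0.4,0.2,0,0,0],[0.4,0.24,0,0,0],[0.4,0.28,0,0,0],[0.4,0.32,0,0,0],[0.4,0.36,0,0,0],[0.4,0.4,0,0,0],[0.4,0.44,0,0,0],[0.4,0.48,0,0,0]]

```text
clock: 14.85
tcp_pos: [0.5431, 0.0789, 0.0542]
orientation: [3.142, -0.001, -0.0]
contact_force: [0.9, -0.3, 0.4]
grip_width: 0.0257
gripper_force: 0.1
```

Call:
play_rows:
  commands:
    - [[0.4,0.04,0,0,0],[0.4,0.08,0,0,0],[0.4,0.12,0,0,0],[0.4,0.16,0,0,0],[0.4,0.2,0,0,0],[0.4,0.24,0,0.005,0],[0.4,0.28,0,0.005,0],[0.4,0.31,0,0.005,0],[0.4,0.33,0,0.005,0],[0.4,0.34,0,0.005,0],[0.4,0.34,0,0.005,0]]

```text
clock: 15.77
tcp_pos: [0.6107, 0.0788, 0.0533]
orientation: [-3.142, 0.001, -0.0]
contact_force: [-1.3, 0.1, -0.5]
grip_width: 0.0258
gripper_force: 0.0
```

Call:
play_rows:
  commands:
    - [[0.4,-0.05,0,0,0],[0.4,-0.12,0,-0.05,0],[0.4,-0.2,0,-0.2,0],[0.4,-0.35,0.1,-0.3,0],[0.4,-0.55,0.3,-0.3,0],[0.4,-0.75,0.48,-0.3,0],[0.4,-0.825,0.63,-0.3,0],[0.4,-0.825,0.63,-0.2,0],[0.4,-0.825,0.63,-0.15,0],[0.4,-0.825,0.63,-0.15,0]]

```text
clock: 16.6
tcp_pos: [0.4424, -0.0479, 0.0819]
orientation: [3.141, -0.004, -0.006]
contact_force: [-0.0, 0.9, 0.4]
grip_width: 0.0258
gripper_force: 0.0
```

Run:
```python
from h import *
rows((.445,-.047,.053),0)
g=viewer.grab_frame("top")
for d in viewer.trace(g,"biscuit")[:6]:
    c=cen(d["pixels"]);print(round(d["score"],2),back(g,c,.062).round(4))
f=viewer.grab_frame("scene")
a=cv2.resize(f["pixels"][140:310,210:380],(400,400),interpolation=3);b=cv2.resize(g["pixels"][140:340,200:400],(400,400),interpolation=3)
cv2.imwrite("pics/c5.png",np.hstack([a,b])[:,:,::-1])
```

```text
tcp [ 0.4424 -0.0479  0.0819] yaw -0.003 row [ 0.014 -0.005  0.144] -0.002 n 1.0 F [-0.   0.9  0.4] w 0.0258 t 16.6
0.8 [0.6398 0.0793 0.062 ]
0.79 [ 0.5057 -0.0461  0.062 ]
0.54 [0.5033 0.1407 0.062 ]
0.48 [0.6415 0.0152 0.062 ]
0.21 [ 0.5028 -0.5043  0.062 ]
```

View pics/c5.png

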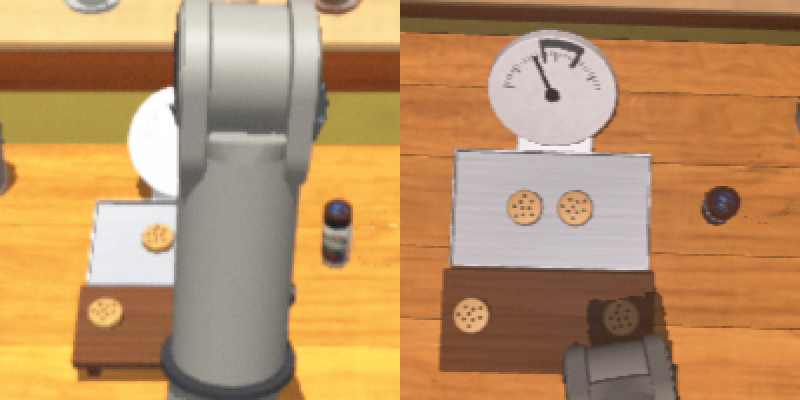

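Two biscuits are on, and the needle points just left of the clip's left prong (540,42). One more is needed. I push biscuit 1, easing it 6 mm inwards, away from the rim.

Call:
play_rows:
  commands:
    - [[0.4,0.01,-0.005,0.05,0],[0.4,0.01,-0.005,0.12,0],[0.4,0.01,-0.005,0.145,0],[0.4,0.01,-0.005,0.145,0],[0.4,0.05,-0.005,0.145,0],[0.4,0.09,-0.005,0.145,0],[0.4,0.13,-0.005,0.145,0],[0.4,0.17,-0.005,0.145,0],[0.4,0.21,-0.005,0.145,0],[0.4,0.25,-0.01,0.145,0],[0.4,0.29,-0.013,0.145,0],[0.4,0.33,-0.016,0.145,0]]

```text
clock: 17.75
tcp_pos: [0.5121, -0.0438, 0.0543]
orientation: [-3.142, 0.001, -0.0]
contact_force: [-0.7, 0.1, 0.9]
grip_width: 0.0255
gripper_force: 0.2
```

Call:
play_rows:
  commands:
    - [[0.4,0.04,-0.003,0,0],[0.4,0.08,-0.006,0,0],[0.4,0.12,-0.009,0,0],[0.4,0.16,-0.012,0,0],[0.4,0.2,-0.015,0,0],[0.4,0.24,-0.018,0,0],[0.4,0.28,-0.02,0,0],[0.4,0.32,-0.02,0,0],[0.4,0.36,-0.02,0,0],[0.4,0.4,-0.02,0.01,0],[0.4,0.43,-0.02,0.01,0],[0.4,0.45,-0.02,0.01,0]]

```text
clock: 18.75
tcp_pos: [0.602, -0.04, 0.0521]
orientation: [-3.142, 0.001, -0.0]
contact_force: [0.9, -0.3, -0.3]
grip_width: 0.0256
gripper_force: 0.1
```

Call:
play_rows:
  commands:
    - [[0.4,0,0,0,0],[0.4,0,0,0,0],[0.4,-0.05,0,0,0],[0.4,-0.12,0,-0.05,0],[0.4,-0.25,0,-0.2,0],[0.4,-0.4,0.1,-0.35,0],[0.4,-0.6,0.3,-0.5,0],[0.4,-0.75,0.48,-0.6,0],[0.4,-0.75,0.65,-0.6,0],[0.4,-0.75,0.85,-0.6,0],[0.4,-0.75,0.9,-0.6,0],[0.4,-0.75,0.9,-0.6,0]]

```text
clock: 19.75
tcp_pos: [0.4484, -0.2269, 0.1731]
orientation: [3.138, -0.016, 0.001]
contact_force: [-0.3, -0.7, 0.9]
grip_width: 0.0259
gripper_force: 0.0
```

Run:
```python
from h import *
rows((.445,-.047,.053),0)
g=viewer.grab_frame("top")
for d in viewer.trace(g,"biscuit")[:6]:
    c=cen(d["pixels"]);print(round(d["score"],2),back(g,c,.06).round(4))
f=viewer.grab_frame("scene")
a=cv2.resize(f["pixels"][140:310,210:380],(400,400),interpolation=3);b=cv2.resize(g["pixels"][140:340,200:400],(400,400),interpolation=3)
cv2.imwrite("pics/c6.png",np.hstack([a,b])[:,:,::-1])
```

```text
tcp [ 0.4484 -0.2269  0.1731] yaw -0.01 row [-0.027 -0.902  0.597] -0.007 n 6.0 F [-0.3 -0.7  0.9] w 0.0259 t 19.75
0.83 [0.5038 0.1402 0.06  ]
0.82 [ 0.632 -0.039  0.06 ]
0.68 [0.6421 0.0161 0.06  ]
0.49 [0.6408 0.0788 0.06  ]
```

View pics/c6.png

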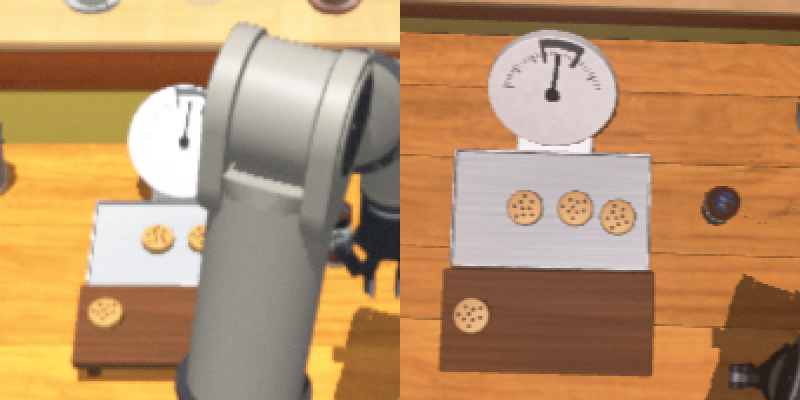

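The needle at (556,55) lies between the prongs at (540,42) and (583,47). Three biscuits lie well on the pan, and the jar is upright. I let it settle, then hand in.

Call:
play_rows:
  commands:
    - [[0.4,0,0,0,0],[0.4,0,0,0,0],[0.4,0,0,0,0],[0.4,0,0,0,0],[0.4,0,0,0,0],[0.4,0,0,0,0],[0.4,0,0,0,0],[0.4,0,0,0,0]]

```text
clock: 20.57
tcp_pos: [0.4512, -0.2199, 0.1723]
orientation: [3.142, -0.001, 0.0]
contact_force: [-0.5, -0.8, -0.0]
grip_width: 0.0256
gripper_force: 0.0
```

```bash
python3 -c "
from bench import r
print(r.hand_in())"
```

```text
the job is handed in; nothing more can be done
None
```

The job is handed in, with no verdict returned: the jar stands upright on the worktop, biscuits 1, 2 and 3 are on the pan with number 4 still on the board, and in the last picture the needle pointed between the clip's prongs.

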